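# Bring up the automation demo rig

## Robot

A 6-joint arm with a two-finger parallel gripper is mounted at the origin on the work surface. World frame = base frame: x ahead of the robot, y to its left, z up, the work surface at z = 0. Lengths are in m, angles in degrees, forces in N, time in s.
With the tool pointing down it reaches from about 0.25 to 0.725 m from the base axis. Payload 9.7 kg.
Tool frame: the origin (TCP) lies at the very end of the fingers, on their centre line; the grasp point (between the pads) lies 19 mm behind it; z points along the fingers, y is the direction in which the jaws open and shut (so a half turn about z gives the same grasp; the last joint's range is limited). The gripper opens to 85 mm and grips with 20 to 120 N. Pads are 22 mm wide; open, the fingers measure 114 mm over their backs; the gripper's body (76 mm by 85 mm) begins 54 mm behind the grasp point. The pads swing forward as they close: fully open they stand 13 mm farther back than shut.
Start: joints at [75.516, 4.979, 10.078, 95.1, 0, 90], TCP at [0.138, 0.533, 0.231] pointing down, gripper open.
Joint ranges: [-179.16, 179.16], [-48.56, 103.87], [-65.8, 70.77], [-126.05, 130.52], [-82.76, 87.17], [-180, 180]. Speed limits (degrees/s): [127.2, 127.2, 147.25, 180, 180, 180].

## Interface

Orientations are given as [roll, pitch, yaw] about the fixed x, y, z axes, in that order (R = Rz(yaw) Ry(pitch) Rx(roll)).
In Python, from workcell import bot gives the robot as it stands.
- The arm moves only by the shell command python3 -m pendant 'ROWS' [FORCE]. ROWS is JSON, a list that holds one entry, the list of rows, each a list of 7 numbers: the shift along the tool's x, y, z in cm, then the turn, a rotation vector about the tool's x, y, z in rad, then the opening in per cent of the stroke, from 0 (shut) to 100 (fully open). In form: [[[dx, dy, dz, ax, ay, az, gripper], ...]]. A call has 1 to 5 rows; each row shifts and turns the pose as measured when the row begins, along the tool's axes as they then stand; what a row does not reach is not made up. A row lasts 1/12 s, in which the tool goes at most 41.7 mm and 7.16 degrees, less where a joint would pass 70% of its speed; a pose out of reach is approached as far as the arm can. A call with a gripper value outside its range is refused whole. The fingers move at their own pace and stop on an object; FORCE is the grip in N (left out, the last holds). Time passes only in rows, so rows that do not move let the fingers close. It gives the time, the measured TCP pose, the force and the opening at its end, in the units of the state.
- bot.get_obs(): the state, without advancing time (a new reading comes with each control period).
- bot.camera(name): name is "side" or "top"; returns the picture (400x640x3 uint8, red, green, blue); there is no depth.
- bot.get_calibration(name): a dict with "intrinsics" (3x3 intrinsics, pixels), "pose" (4x4, takes a point from camera to world coordinates). Camera axes: x right, y down, z forward; pixel columns grow to the right and rows downward; lengths in m; the calibration is good to about 2 mm. A picture is of the moment at which its call begins. get_calibration takes no time and is no camera call.
- bot.job_done(): hands the job in, once; it reports no verdict.
Trained networks look in the newest picture that a camera, given by its name, has taken for a name from the list of things; names that differ only in an ending like _2 or _b are one class to them, and where a whole thing is asked for, a point or a joint stands for the part that bears it (a point fixed in the world has none). Each returns a list of dicts, best first, with "confidence" (0 to 1); they miss things now and then, are a little off and sometimes report something else, mostly with a low value. They report only what shows in the picture. A call takes as long as a camera call.
- bot.masks_of(camera, thing): "pixels" (400x640 bool, what is visible of it) and "extent" ([left, top, right, bottom] in pixels, round what is visible of it).
- bot.mark_of(camera, thing): "uv" ([column, row] in pixels: a listed point, or the origin of a listed thing).
The state is a dict: "time": time; "q": joint angles; "qd": joint speeds; "joint_efforts": joint torques, N m; "ee_pos": TCP position; "tcp_rot": TCP orientation; "wrist_force": force on the tool from outside, world axes, zero at the start; "torque": the same for the moment, N m; "opening": finger opening in m.
Only numpy, scipy, OpenCV 4.12 (cv2) and the standard library are available. Lean on these libraries where they do the work, as an engineer would, in place of code of your own. Each camera call takes 0.05 s, during which the arm holds its last target. There are 200 camera calls.

## Task

Bring the demo rig up by pressing with the fingertips: first press down the raised end of the red rocker on the power supply so that it is switched fully on, then push the white, the blue and the green button on the control box fully in, in that order (each stays in). Do not press the yellow button or the red stop button. Pick nothing up, do not shove the power supply, and leave everything else on the bench where it is.

Things in the scene. Friction and masses are not known exactly. Their poses are not given: they have to be found in the camera images.
- rocker_on (a point): point on the top face of the dashed half of the red mains rocker on the power supply's top (moves with it), 16 mm out from the pivot line, midway across. The rocker is a shallow V, 48 mm long, 28 mm wide, each half 24 mm; its pivot line is 71 mm above the bench. Off, the half with the white dash is raised, 23 degrees from level, its outer end about 80 mm above the bench
- rocker (a joint): angle of the mains rocker: 0 off (at most 0.05 as found), 0.4 rad fully on, at a hard stop, where the dashed half lies level 71 mm above the bench and the other half is raised. About 2 to 4 N down near the dashed half's outer end turns it; no spring, it stays where it is left
- psu: power supply, aluminium case 160 x 110 x 60 mm on rubber feet, vent dots and the rocker on top (black surround 58 x 36 mm, 6 mm high); 0.95 kg, loose. Origin at the centre of its underside; x along its length, z up. The rocker's pivot is at x = -35 mm, y = 0, its dashed half on the pivot's +x side
- box: beige control box, black top plate, 150 x 230 x 50 mm, fixed to the bench. Origin at the centre of its underside; y along its 230 mm length, z up. On top, the four coloured buttons share four places, x = +-32 mm, y = 0 and 65 mm, in any order; the stop button is at x = 0, y = -70 mm
- white_top (a point): centre of the top face of the round white button (moves with it): cap 28 mm across in a steel collar 38 mm across, 8 mm high, on the control box. As found the face is about 70 mm above the bench. Pushed down it slides 8 mm, against about 3 N friction and slight drag, to a hard stop with the face 4 mm above the collar, and stays where it is left.
- blue_top (a point): centre of the top face of the round blue button (moves with it): cap 28 mm across in a steel collar 38 mm across, 8 mm high, on the control box. As found the face is about 70 mm above the bench. Pushed down it slides 8 mm, against about 3 N friction and slight drag, to a hard stop with the face 4 mm above the collar, and stays where it is left.
- green_top (a point): centre of the top face of the round green button (moves with it): cap 28 mm across in a steel collar 38 mm across, 8 mm high, on the control box. As found the face is about 70 mm above the bench. Pushed down it slides 8 mm, against about 3 N friction and slight drag, to a hard stop with the face 4 mm above the collar, and stays where it is left.
- yellow_top (a point): centre of the top face of the round yellow button (moves with it): cap 28 mm across in a steel collar 38 mm across, 8 mm high, on the control box. As found the face is about 70 mm above the bench. Pushed down it slides 8 mm, against about 3 N friction and slight drag, to a hard stop with the face 4 mm above the collar, and stays where it is left. Not to be pressed.
- white (a joint): how far the white button is pushed in: 0 out (at most 0.001 m as found), 0.008 m fully in
- blue (a joint): how far the blue button is pushed in: 0 out (at most 0.001 m as found), 0.008 m fully in
- green (a joint): how far the green button is pushed in: 0 out (at most 0.001 m as found), 0.008 m fully in
- yellow (a joint): how far the yellow button is pushed in: 0 out (at most 0.001 m as found), 0.008 m fully in
- stop_top (a point): centre of the top of the red mushroom stop button, 40 mm across, in a yellow collar 52 mm across on the same box, top 80 mm above the bench. Not to be pressed
- stop (a joint): how far the stop button is pushed in, 0 to 0.006 m; springs back, a few newtons
- relay: black plug-in relay with a clear top, 28 x 36 x 66 mm; stands loose on the bench, must stay where it is. Origin at the centre of its underside
- mug: blue mug, 76 mm across, 85 mm high; stands loose on the bench, must stay where it is. Origin at the centre of its underside
- module: black controller module, 100 x 34 x 85 mm; stands loose on the bench, must stay where it is. Origin at the centre of its underside
- tape: roll of light green tape lying flat, 90 mm across, 19 mm high; stands loose on the bench, must stay where it is. Origin at the centre of its underside
- driver: screwdriver, 190 mm long, lying loose across the bench behind the work, must stay where it is
- tray: orange two-part tray, 70 x 100 x 30 mm; stands loose on the bench, must stay where it is. Origin at the centre of its underside
- bottle: clear bottle with blue cap, 60 mm across, 170 mm high; stands loose on the bench, must stay where it is. Origin at the centre of its underside

How it is judged (in metres and radians):
On the way, in this order (a step that is already met when the one before it is completed fails the run):
1. the mains rocker is switched on (value of joint rocker above 0.3 rad), for 0.2 s.
2. the white button is fully in (value of joint white above 0.006 m), for 0.2 s.
3. the blue button is fully in (value of joint blue above 0.006 m), for 0.2 s.
4. the green button is fully in (value of joint green above 0.006 m), for 0.2 s.
At the end, for the whole second after the job is handed in: Rocker turned on (over 0.3 of 0.4 rad), white, blue and green buttons in by more than 6 of 8 mm, yellow in by less than 3 mm, stop button in by less than 2 mm, the power supply at rest and within 25 mm of its starting place, all loose things within 20 mm of theirs (value of joint rocker above 0.3 rad and value of joint each of white, blue, green above 0.006 m and value of joint yellow below 0.003 m and value of joint stop below 0.002 m and linear speed of psu below 0.01 m/s and distance of psu from where it was at the start of the episode below 0.025 m and distance of each of relay, mug, module, tape, driver, tray, bottle from where it was at the start of the episode below 0.02 m); the robot touches nothing.
It fails at once if a button pushed in before its turn (order: rocker, white, blue, green) ((value of joint white above 0.003 m and not (value of joint rocker above 0.3 rad)) or (value of joint blue above 0.003 m and not (value of joint white above 0.006 m)) or (value of joint green above 0.003 m and not (value of joint blue above 0.006 m))).
It fails at once if the yellow button pressed (value of joint yellow above 0.003 m).
It fails at once if the stop button pressed (value of joint stop above 0.002 m).
It fails at once if the power supply lifted, tipped or shoved more than 25 mm (height (world z) of psu above 0.008 m or angle between psu's own z axis and vertical above 0.1 rad or distance of psu from where it was at the start of the episode above 0.025 m).
It fails at once if a loose thing picked up or moved more than 20 mm (distance of any of relay, mug, module, tape, driver, tray, bottle from where it was at the start of the episode above 0.02 m).
It also fails if it takes over 54 s, if anything falls off the work surface, if the arm or the gripper's body presses on something with over 40 N, if the wrist force passes 120 N, or if a joint passes its speed limit or range.

## Working session

There is one attempt and no reset: what is moved stays moved. The work goes in short steps, Python scripts to look and compute and a shell command to move; the robot and the scene stay as the last step left them, time stands still between calls to the robot, and variables do not carry over. Pictures are saved under pics/ and viewed, about 8 in all and at most 12, crops included, and the job is handed in when it is done.

```bash
mkdir -p pics
cat > h.py <<'E'
import numpy as np,cv2
from workcell import bot
def ray(cam,uv,z):
    c=bot.get_calibration(cam);K=np.array(c['intrinsics']);T=np.array(c['pose'])
    d=T[:3,:3]@np.linalg.solve(K,[uv[0],uv[1],1]);o=T[:3,3]
    return o+d*(z-o[2])/d[2]
def proj(cam,p):
    c=bot.get_calibration(cam);K=np.array(c['intrinsics']);T=np.array(c['pose'])
    q=K@(T[:3,:3].T@(np.array(p)-T[:3,3]));return q[:2]/q[2]
def snap(cam,name):
    im=bot.camera(cam);cv2.imwrite(f'pics/{name}.png',im[:,:,::-1]);return im
E
python3 - <<'E'
from h import *
np.set_printoptions(precision=4,suppress=True)
Z=dict(rocker_on=.077,white_top=.07,blue_top=.07,green_top=.07,yellow_top=.07,stop_top=.08,psu=0,box=0,bottle=0,mug=0,module=0,relay=0)
for cam in('top','side'):
    snap(cam,cam+'0'); print(cam,np.array(bot.get_calibration(cam)['pose'])[:3,3])
    for n,z in Z.items():
        for m in bot.mark_of(cam,n)[:2]: print(n,np.round(m['uv'],1),round(m['confidence'],2),ray(cam,m['uv'],z)[:2])
o=bot.get_obs();print(o['time'],o['ee_pos'],o['tcp_rot'],o['opening'])
E
```

```text
top [ 0.3687 -0.0119  1.4477]
rocker_on [394.4 208.5] 0.66 [ 0.5564 -0.2851]
white_top [237.6 196.6] 0.44 [0.5914 0.2694]
blue_top [222.4 216.4] 0.5 [0.5201 0.3196]
green_top [311.7 164.1] 0.75 [0.7139 0.009 ]
green_top [220.5 197.3] 0.41 [0.588  0.3298]
yellow_top [242.6 210.7] 0.5 [0.5414 0.2496]
stop_top [260.  201.2] 0.41 [0.5747 0.1881]
psu [384.4 204.5] 0.68 [ 0.5814 -0.2633]
box [243.7 204.8] 0.98 [0.5723 0.2598]
box [238.9 196.3] 0.38 [0.6039 0.279 ]
bottle [437.7 231.8] 0.85 [ 0.4826 -0.4593]
bottle [373.8 159.7] 0.55 [ 0.7524 -0.2249]
mug [266.9 158.5] 0.77 [0.7504 0.1797]
module [187.7 219.8] 0.91 [0.5133 0.4634]
relay [313.7 205.8] 0.52 [ 0.5725 -0.0001]
side [0.2344 0.8662 0.7266]
rocker_on [368.2 154.5] 0.49 [ 0.5638 -0.2783]
white_top [286.2 259. ] 0.6 [0.5875 0.2765]
blue_top [297.8 282. ] 0.52 [0.5295 0.3311]
green_top [274.2 275. ] 0.55 [0.5883 0.3332]
yellow_top [311.9 260.1] 0.61 [0.5296 0.2557]
stop_top [304.7 238.8] 0.74 [0.5732 0.2036]
psu [361.6 173.7] 0.95 [ 0.5809 -0.2713]
psu [305.6 236.6] 0.6 [0.6168 0.1121]
box [297.2 277.8] 0.68 [0.5686 0.2621]
box [312.6 170.4] 0.28 [ 0.7493 -0.224 ]
bottle [406.1 155. ] 0.59 [ 0.4689 -0.4667]
bottle [372.2 152. ] 0.17 [ 0.5948 -0.439 ]
mug [251.5 243.6] 0.69 [0.7416 0.1977]
module [270.2 346. ] 0.88 [0.5346 0.457 ]
relay [337.9 221.6] 0.76 [0.558  0.0132]
1.3 [0.1376 0.5325 0.2313] [-179.9982   -0.0013  165.5143] 0.08546446657657342
```

View pics/top0.png

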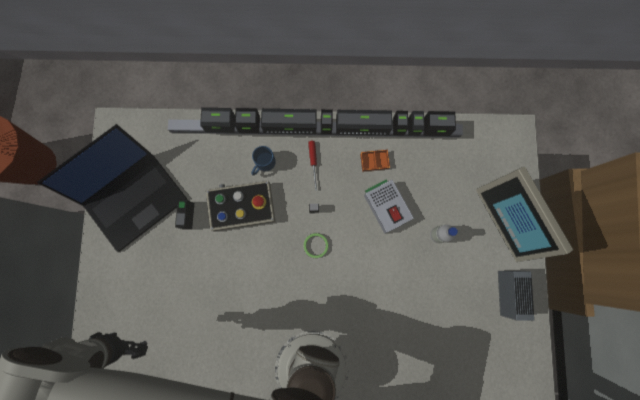

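View pics/side0.png

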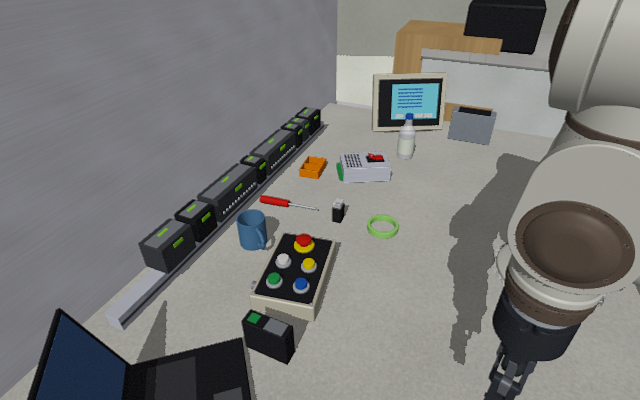

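Run:
```python
from h import *
np.set_printoptions(precision=4,suppress=True)
t=cv2.imread('pics/top0.png');s=cv2.imread('pics/side0.png')
z=lambda a,f:cv2.resize(a,None,fx=f,fy=f,interpolation=cv2.INTER_CUBIC)
a=z(t[172:242,355:425],5.5);b=z(s[140:190,325:395],5.5);c=z(t[172:242,200:280],5.0)
H=600;W=800;o=np.zeros((H,W,3),np.uint8)
def put(im,x,y):
    h,w=min(im.shape[0],H-y),min(im.shape[1],W-x);o[y:y+h,x:x+w]=im[:h,:w]
put(a,0,0);put(b,0,386);put(c,395,0)
cv2.imwrite('pics/crop1.png',o)
# axes from masks
for cam,im in(('top',t),('side',s)):
    bot.camera(cam)
    for n,h in(('psu',.06),('box',.05)):
        m=bot.masks_of(cam,n)[0]; q=m['pixels'].astype(np.uint8)
        p=cv2.findContours(q,0,1)[0];p=max(p,key=cv2.contourArea)[:,0]
        g=np.array([ray(cam,u,h)[:2] for u in p],np.float32)
        print(cam,n,m['confidence'],cv2.minAreaRect(g))
    hsv=cv2.cvtColor(im,cv2.COLOR_BGR2HSV)
    x0,y0,x1,y1=(205,180,275,230) if cam=='top' else (255,230,335,318)
    for n,lo,hi,zz in(('blue',105,130,.068),('green',60,90,.068),('yellow',22,35,.068),('red',-1,8,.076)):
        k=np.zeros(im.shape[:2],np.uint8);r=hsv[y0:y1,x0:x1]
        k[y0:y1,x0:x1]=(r[...,0]>lo)&(r[...,0]<hi)&(r[...,1]>110)&(r[...,2]>60)
        N,L,S,C=cv2.connectedComponentsWithStats(k)
        if N>1:
            i=1+np.argmax(S[1:,4]);print(cam,n,S[i,4],C[i],ray(cam,C[i],zz)[:2])
```

```text
top psu 0.95 ((0.569659411907196, -0.2637564539909363), (0.1674286127090454, 0.1207113116979599), 27.58072853088379)
top box 0.85 ((0.5638326406478882, 0.2631211280822754), (0.16420747339725494, 0.23216527700424194), 8.02239990234375)
top blue 38 [221.1579 215.7895] [0.5224 0.3246]
top green 30 [219.4333 198.    ] [0.5857 0.3339]
top yellow 46 [239.6304 213.0217] [0.5332 0.2601]
top red 82 [257.5854 200.8171] [0.5765 0.1973]
side psu 0.78 ((0.5644975304603577, -0.22807520627975464), (0.17469066381454468, 0.19040030241012573), 23.097631454467773)
side box 0.98 ((0.5642802715301514, 0.2820947766304016), (0.1654682159423828, 0.2690471410751343), 9.905428886413574)
side blue 128 [300.5469 282.9688] [0.5235 0.3296]
side green 120 [273.5167 277.7833] [0.5866 0.3397]
side yellow 154 [303.7468 247.5519] [0.5675 0.2218]
side red 142 [303.4507 239.0493] [0.5778 0.2016]
```

View pics/crop1.png

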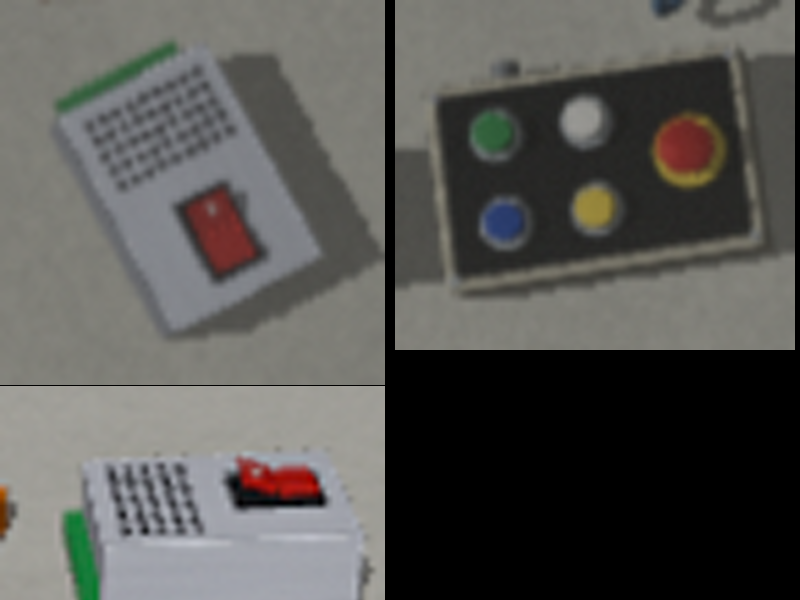

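Both pictures agree with the networks. In the crop, the rocker is on the near half of the PSU, with the white dash on its far (vent) side. The buttons are green at back left, white at back right, blue at front left and yellow at front right, with the stop at the right end. Next I'll fit the poses, then shut the fingers and turn the tool to the PSU yaw.

```bash
R='[0,0,0,0,0,0.12,0]'; python3 -m pendant '[[[0,0,0,0,0,0.12,0],[0,0,0,0,0,0.12,0],[0,0,0,0,0,0.12,0],[0,0,0,0,0,0.12,0],[0,0,0,0,0,0.12,0]]]' 20 
python3 -m pendant '[[[0,0,0,0,0,0.12,0],[0,0,0,0,0,0.12,0],[0,0,0,0,0,0.12,0],[0,0,0,0,0,0.12,0],[0,0,0,0,0,0.12,0]]]' >/dev/null
python3 -m pendant '[[[0,0,0,0,0,0.12,0],[0,0,0,0,0,0.12,0],[0,0,0,0,0,0.12,0],[0,0,0,0,0,0.12,0],[0,0,0,0,0,0.12,0]]]' >/dev/null
python3 -m pendant '[[[0,0,0,0,0,0.12,0],[0,0,0,0,0,0.12,0],[0,0,0,0,0,0.12,0],[0,0,0,0,0,0.12,0],[0,0,0,0,0,0.12,0]]]'
cat >> h.py <<'E'
from scipy.optimize import least_squares
def fit(obs,x0):  # obs: (cam,uv,local xyz)
    def P(x,l): c,s=np.cos(x[2]),np.sin(x[2]);return [x[0]+c*l[0]-s*l[1],x[1]+s*l[0]+c*l[1],l[2]]
    r=least_squares(lambda x:np.concatenate([proj(c,P(x,l))-uv for c,uv,l in obs]),x0,loss='soft_l1')
    return r.x,(lambda l:np.round(P(r.x,l),4)),np.round(r.fun,1)
def delta(x,y,z):
    from scipy.spatial.transform import Rotation as Ro
    o=bot.get_obs();d=np.array([x,y,z])-o['ee_pos']
    print('t',round(o['time'],2),'pos',np.round(o['ee_pos'],4),'rot',np.round(o['tcp_rot'],1),'F',np.round(o['wrist_force'],1),'tool cm',np.round(100*Ro.from_euler('xyz',o['tcp_rot'],degrees=True).inv().apply(d),2))
E
python3 - <<'E'
from h import *
w=(.032,0,.07);g=(.032,.065,.07);b=(-.032,.065,.07);y=(-.032,0,.07);st=(0,-.07,.08)
lo=lambda p,dz:(p[0],p[1],p[2]-dz)
B=[('top',(237.4,195.7),lo(w,.002)),('top',(221.2,215.8),lo(b,.002)),('top',(219.4,198),lo(g,.002)),('top',(239.6,213),lo(y,.002)),('top',(257.6,200.8),lo(st,.004)),
('side',(286.2,259),w),('side',(297.8,282),w and b),('side',(274.2,275),g),('side',(311.9,260.1),y),('side',(304.7,238.8),st),
('side',(300.5,283),lo(b,.003)),('side',(273.5,277.8),lo(g,.003))]
x,P,f=fit(B,[.56,.26,.15]);print('box',x,f);[print(n,P(l)) for n,l in zip(('w','b','g','y','stop'),(w,b,g,y,st))]
on=(-.0203,0,.0773)
S=[('top',(395,213.6),(-.035,0,.068)),('top',(394.4,208.5),on),('side',(368.2,154.5),on),('side',(361.6,173.7),(0,0,0)),('top',(384.4,204.5),(0,0,0)),
('side',(325+278/5.5-.4,140+(485-386)/5.5-.4),(-.035,0,.068))]
# psu top corners from crop
for uv,l in (((205,45),(.08,-.055,.06)),((322,256),(-.08,-.055,.06)),((165,330),(-.08,.055,.06)),((57,115),(.08,.055,.06))):
    S.append(('top',(355+uv[0]/5.5-.4,172+uv[1]/5.5-.4),l))
x,P,f=fit(S,[.575,-.265,.48]);print('psu',x,np.degrees(x[2]),f)
print('pivot',P((-.035,0,.071)),'press',P((-.016,0,.071)))
p=P((-.016,0,.071));delta(p[0],p[1],.15)
E
```

```text
time: 2.02
ee_pos: [0.1375, 0.5325, 0.2313]
tcp_rot: [-180.0, -0.0, 130.0]
wrist_force: [-0.4, 0.3, 0.0]
opening: 0.0258
time: 3.27
ee_pos: [0.3367, 0.4111, 0.2312]
tcp_rot: [-170.1, 4.1, 45.5]
wrist_force: [-0.2, 1.0, -0.3]
opening: -0.0002
box [0.56434613 0.26716252 0.13787288] [-0.2 -0.3 -0.8 -0.4 -0.5 -0.4 -0.7  0.2 -0.2  0.7 -2.2 -2.3  3.1 -0.4
 -0.1  1.  -2.4  1.6  0.7 -1.5  0.5 -0.5  0.7 -0.9]
w [0.596  0.2716 0.07  ]
b [0.5237 0.3271 0.07  ]
g [0.5871 0.3359 0.07  ]
y [0.5326 0.2628 0.07  ]
stop [0.574  0.1978 0.08  ]
psu [ 0.57299096 -0.26890183  0.47250892] 27.072766985910484 [-1.1 -0.7 -1.9  0.4  2.5  0.4  1.9  0.8  1.5  2.3 -0.4 -0.4  0.1 -1.7
 -0.1 -0.5  1.  -0.2 -0.  -1.2]
pivot [ 0.5418 -0.2848  0.071 ] press [ 0.5587 -0.2762  0.071 ]
t 3.27 pos [0.3367 0.4111 0.2312] rot [-170.1    4.1   45.5] F [-0.2  1.  -0.3] tool cm [-32.75  64.88  -0.64]
```

Joint 6 hit its limit during the turn (yaw = j1 − j6 + 180), which swung the tool a little. That is harmless at 23 cm height. Moving toward the PSU frees that joint.

```bash
python3 -m pendant '[[[-1.8,3.6,-0.3,0,0,0,0],[-1.8,3.6,-0.3,0,0,0,0],[-1.8,3.6,-0.3,0,0,0,0],[-1.8,3.6,-0.3,0,0,0,0],[-1.8,3.6,-0.3,0,0,0,0]]]'
python3 -m pendant '[[[-1.8,3.6,-0.3,0,0,0,0],[-1.8,3.6,-0.3,0,0,0,0],[-1.8,3.6,-0.3,0,0,0,0],[-1.8,3.6,-0.3,0,0,0,0],[-1.8,3.6,-0.3,0,0,0,0]]]'
python3 - <<'E'
from h import *
from scipy.spatial.transform import Rotation as Ro
delta(.5587,-.2762,.15);o=bot.get_obs();print(np.round(o['q'],1))
A=Ro.from_euler('xyz',o['tcp_rot'],degrees=True);T=Ro.from_euler('xyz',[180,0,27],degrees=True);print((A.inv()*T).as_rotvec())
E
```

```text
time: 3.68
ee_pos: [0.4041, 0.2141, 0.2195]
tcp_rot: [-170.0, 4.2, 45.1]
wrist_force: [1.1, 0.1, -0.3]
opening: 0.0003
time: 4.1
ee_pos: [0.4675, 0.0157, 0.2103]
tcp_rot: [-170.1, 4.1, 45.2]
wrist_force: [0.9, 0.9, -0.1]
opening: -0.0003
t 4.1 pos [0.4675 0.0157 0.2103] rot [-170.1    4.1   45.2] F [ 0.9  0.9 -0.1] tool cm [-13.81  27.85   2.27]
[ -0.5   3.3   5.2 101.8   4.  134.3]
[-0.1600738   0.09805255  0.31002306]
```

```bash
python3 -m pendant '[[[0,0,0,-0.053,0.033,0.103,0],[0,0,0,-0.053,0.033,0.103,0],[0,0,0,-0.053,0.033,0.103,0]]]' >/dev/null
python3 -c "
from h import *
delta(.5587,-.2762,.13)"
```

```text
t 4.35 pos [0.4709 0.0056 0.2044] rot [-179.9    0.4   26.3] F [-0.4  0.9  0.8] tool cm [-4.54 29.18  7.39]
```

```bash
python3 -m pendant '[[[-0.5,3.6,0.2,0,0,0,0],[-0.6,3.6,0.2,0,0,0,0],[-0.6,3.6,0.2,0,0,0,0],[-0.6,3.6,0.2,0,0,0,0],[-0.6,3.6,0.2,0,0,0,0]]]' >/dev/null
python3 -m pendant '[[[-0.5,3.6,0.5,0,0,0,0],[-0.6,3.6,0.5,0,0,0,0],[-0.5,3.5,0.5,0,0,0,0],[0,0,0,0,0,0,0]]]' >/dev/null
python3 -c "
from h import *
delta(.5587,-.2762,.10)"
```

```text
t 5.1 pos [ 0.5572 -0.2832  0.1807] rot [ 1.797e+02 -1.000e-01  2.590e+01] F [ 0.1 -0.2 -0.3] tool cm [ 0.43 -0.6   8.07]
```

Descend to z=0.10 and check both pictures against the rocker.

```bash
python3 -m pendant '[[[0.2,-0.3,2.7,0,0,-0.01,0],[0.2,-0.3,2.7,0,0,-0.01,0],[0,0,2.5,0,0,0,0],[0,0,0,0,0,0,0]]]' >/dev/null
python3 - <<'E'
from h import *
delta(.5587,-.2762,.071)
t=snap('top','t1');s=snap('side','s1')
a=cv2.resize(t[172:242,355:425],None,fx=5,fy=5,interpolation=2);b=cv2.resize(s[120:190,325:405],None,fx=5,fy=5,interpolation=2)
cv2.imwrite('pics/crop2.png',np.hstack([a,b]))
p=bot.get_obs()['ee_pos'];print(proj('side',p),proj('top',p),proj('side',(.5587,-.2762,.071)))
E
```

```text
t 5.43 pos [ 0.559  -0.2799  0.0985] rot [ 1.797e+02 -1.000e-01  2.680e+01] F [-0.6  0.6 -0.5] tool cm [ 0.14 -0.35  2.75]
[369.82386685 147.42275496] [394.56822398 206.28174302] [369.32314033 156.60526532]
```

View pics/crop2.png

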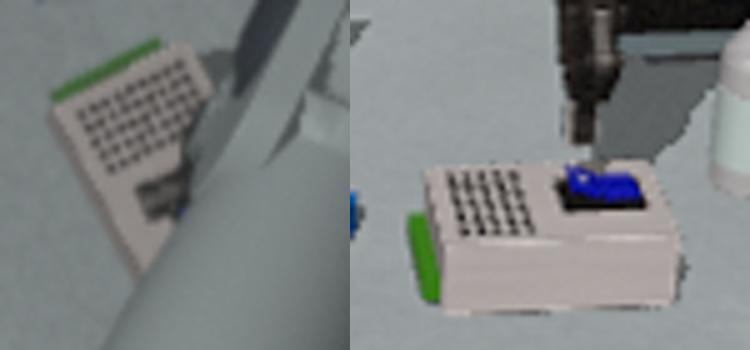

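The side crop shows the fingertip at about (371,148), directly above the dashed half, with the dash at about (371,154). I'll press down in small rows.

```bash
python3 -m pendant '[[[0.1,-0.3,1.5,0,0,0,0],[0,0,0.3,0,0,0,0],[0,0,0.3,0,0,0,0],[0,0,0.3,0,0,0,0]]]'
python3 -m pendant '[[[0,0,0.3,0,0,0,0],[0,0,0.2,0,0,0,0]]]'
python3 -c "
from h import *
delta(.5587,-.2762,.071)"
```

```text
time: 5.87
ee_pos: [0.5635, -0.2785, 0.0884]
tcp_rot: [178.9, -0.7, 26.9]
wrist_force: [-0.1, -0.3, -0.3]
opening: -0.0005
time: 6.03
ee_pos: [0.5647, -0.279, 0.0857]
tcp_rot: [178.8, -0.8, 26.9]
wrist_force: [0.0, 0.7, -0.4]
opening: 0.0002
t 6.03 pos [ 0.5647 -0.279   0.0857] rot [178.8  -0.8  26.9] F [ 0.   0.7 -0.4] tool cm [-0.43 -0.55  1.45]
```

```bash
python3 -m pendant '[[[-0.5,-0.6,0.2,0.01,0.01,0,0],[-0.2,-0.2,0.3,0,0,0,0],[0,0,0,0,0,0,0]]]'
python3 -c "
from h import *
delta(.5587,-.2762,.071)"
```

```text
time: 6.28
ee_pos: [0.5543, -0.2749, 0.0807]
tcp_rot: [179.4, -1.5, 26.9]
wrist_force: [0.3, -0.5, 0.5]
opening: 0.0002
t 6.28 pos [ 0.5543 -0.2749  0.0807] rot [179.4  -1.5  26.9] F [ 0.3 -0.5  0.5] tool cm [0.3  0.31 0.98]
```

```bash
python3 -m pendant '[[[0.4,0.2,0.3,0,0.02,0,0],[0,0,0.4,0,0,0,0]]]'
python3 -m pendant '[[[0,0,0.4,0,0,0,0],[0,0,0.4,0,0,0,0]]]'
python3 -c "
from h import *
delta(.5587,-.2762,.071)"
```

```text
time: 6.45
ee_pos: [0.5595, -0.2749, 0.0747]
tcp_rot: [179.3, -2.8, 26.9]
wrist_force: [1.2, 0.3, 2.4]
opening: 0.0003
time: 6.62
ee_pos: [0.5604, -0.2751, 0.0704]
tcp_rot: [179.1, -3.0, 26.9]
wrist_force: [-21.3, 8.6, 51.7]
opening: -0.0001
t 6.62 pos [ 0.5604 -0.2751  0.0704] rot [179.1  -3.   26.9] F [-21.3   8.6  51.7] tool cm [-0.2   0.02 -0.07]
```

Contact force began near z=0.075, and the hard stop came at z=0.0704, which is the fully-on height. I'll retract and verify.

```bash
python3 -m pendant '[[[0,0,-1,0,-0.04,0,0],[0,0,-3,0,0,0,0],[0,0,-4,0,0,0,0],[0,0,-3,0,0,0,0],[0,0,-3,0,0,0,0]]]'
python3 -m pendant '[[[-0.5,-4,0,0,0,0,0],[-0.5,-4,0,0,0,0,0],[-0.5,-4,0,0,0,0,0],[-0.5,-4,0,0,0,0,0]]]' >/dev/null
python3 - <<'E'
from h import *
t=snap('top','t2');s=snap('side','s2')
a=cv2.resize(t[172:242,355:425],None,fx=5,fy=5,interpolation=2);b=cv2.resize(s[120:190,325:405],None,fx=5,fy=5,interpolation=2)
cv2.imwrite('pics/crop3.png',np.hstack([a,b])[:,:,::-1])
delta(.596,.2716,.15)
E
```

```text
time: 7.03
ee_pos: [0.5547, -0.2728, 0.2071]
tcp_rot: [179.7, -0.1, 26.9]
wrist_force: [0.4, 0.1, -0.0]
opening: 0.0001
t 7.47 pos [ 0.4696 -0.1408  0.2113] rot [179.   -0.6  26.7] F [ 1.7 -0.8  1.5] tool cm [ 29.76 -31.27   5.91]
```

View pics/crop3.png

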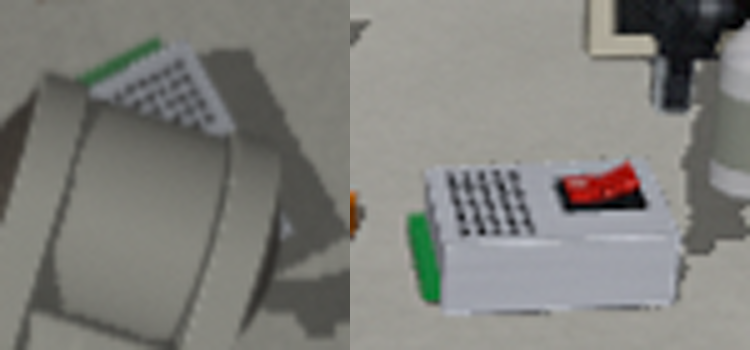

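In the side crop the dashed half is flat and the other half is raised, so the rocker is on and the PSU has not moved. Next I'll turn to yaw ~98° and go to white.

```bash
python3 -m pendant '[[[0,0,0,0,0,-0.12,0],[0,0,0,0,0,-0.12,0],[0,0,0,0,0,-0.12,0],[0,0,0,0,0,-0.12,0],[0,0,0,0,0,-0.12,0]]]' >/dev/null
python3 -m pendant '[[[0,0,0,0,0,-0.12,0],[0,0,0,0,0,-0.12,0],[0,0,0,0,0,-0.12,0],[0,0,0,0,0,-0.12,0],[0,0,0,0,0,-0.12,0]]]' >/dev/null
python3 -c "
from h import *
delta(.596,.2716,.15)"
```

```text
t 8.3 pos [ 0.4714 -0.1414  0.2082] rot [179.1   0.9  98.1] F [ 0.4 -0.5 -0.1] tool cm [39.23 18.06  5.51]
```

```bash
python3 -m pendant '[[[3.6,1.6,0,0,0,0,0],[3.6,1.6,0,0,0,0,0],[3.6,1.6,0,0,0,0,0],[3.6,1.6,0,0,0,0,0],[3.6,1.6,0,0,0,0,0]]]' >/dev/null
python3 -m pendant '[[[3.6,1.6,0.5,0,0,0,0],[3.6,1.6,0.5,0,0,0,0],[3.6,1.6,0.5,0,0,0,0],[3.6,1.6,0.5,0,0,0,0],[3,1.4,0.5,0,0,0,0]]]' >/dev/null
python3 -m pendant '[[[0,0,0,0,0,0,0],[0,0,0,0,0,0,0]]]' >/dev/null
python3 -c "
from h import *
delta(.596,.2716,.10)"
```

```text
t 9.3 pos [0.5836 0.2459 0.1699] rot [179.2   1.1  98.5] F [ 0.6 -0.5  1.2] tool cm [2.5  1.5  6.96]
```

```bash
python3 -m pendant '[[[2.5,1.5,0.5,0,0,0,0],[0.2,0.2,2,0,0,0,0],[0,0,2.5,0,0,0,0],[0,0,1.5,0,0,0,0],[0,0,0,0,0,0,0]]]' >/dev/null
python3 - <<'E'
from h import *
delta(.596,.2716,.07)
s=snap('side','s3')
cv2.imwrite('pics/crop4.png',cv2.resize(s[190:320,240:350],None,fx=4.5,fy=4.5,interpolation=2)[:,:,::-1])
p=bot.get_obs()['ee_pos'];print(proj('side',p),proj('side',(.596,.2716,.07)))
for m in bot.mark_of('side','white_top'):print(m)
E
```

```text
t 9.72 pos [0.6001 0.2726 0.1013] rot [179.1   1.2  98.4] F [-0.5  0.1 -0.9] tool cm [ 0.03 -0.47  3.12]
[281.36223854 246.26583099] [283.99776943 256.69519334]
{'uv': [304.4, 237.3], 'confidence': 0.5}
{'uv': [286.5, 257.8], 'confidence': 0.47}
```

View pics/crop4.png

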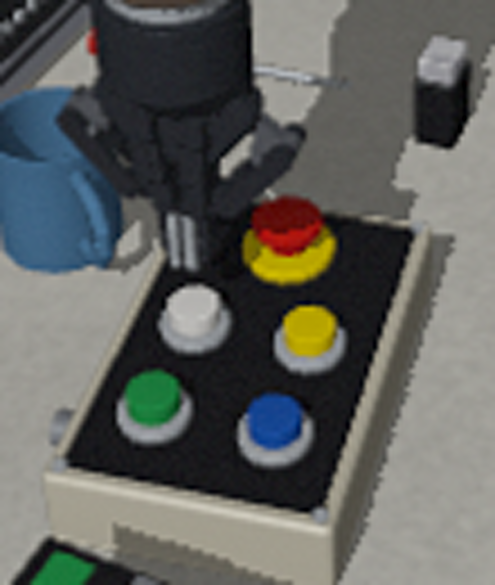

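The tip is at about (281,248), where its projection says it should be, and the white face is at about (283,256), within 1 px of the prediction. I'll press white.

```bash
python3 -m pendant '[[[0,-0.5,1.0,0,0,0,0],[0,0,1.0,0,0,0,0],[0,0,0.5,0,0,0,0]]]'
python3 -m pendant '[[[0,0,0.4,0,0,0,0],[0,0,0.4,0,0,0,0]]]'
python3 -c "
from h import *
delta(.596,.2716,.062)"
```

```text
time: 10.07
ee_pos: [0.599, 0.2709, 0.0847]
tcp_rot: [178.5, 1.0, 98.3]
wrist_force: [-0.4, -0.0, 0.2]
opening: 0.0001
time: 10.23
ee_pos: [0.6001, 0.2705, 0.0777]
tcp_rot: [178.4, 1.0, 98.2]
wrist_force: [0.9, -0.3, 0.7]
opening: -0.0001
t 10.23 pos [0.6001 0.2705 0.0777] rot [178.4   1.   98.2] F [ 0.9 -0.3  0.7] tool cm [ 0.19 -0.44  1.56]
```

```bash
python3 -m pendant '[[[0.2,-0.5,0.4,0.02,0,0,0],[0,0,0.4,0,0,0,0]]]'
python3 -m pendant '[[[0,-0.1,0.4,0,0,0,0],[0,0,0.4,0,0,0,0]]]'
python3 -c "
from h import *
delta(.596,.2716,.062)"
```

```text
time: 10.4
ee_pos: [0.5952, 0.2717, 0.07]
tcp_rot: [179.6, 0.9, 98.2]
wrist_force: [-0.1, 0.8, 3.2]
opening: 0.0002
time: 10.57
ee_pos: [0.5949, 0.2718, 0.0622]
tcp_rot: [179.5, 0.9, 98.2]
wrist_force: [-2.3, -0.3, 3.9]
opening: 0.0004
t 10.57 pos [0.5949 0.2718 0.0622] rot [179.5   0.9  98.2] F [-2.3 -0.3  3.9] tool cm [-0.04  0.11  0.02]
```

```bash
python3 -m pendant '[[[0,0,0.2,0,0,0,0]]]'
python3 -m pendant '[[[0,0,0.1,0,0,0,0]]]'
```

```text
time: 10.65
ee_pos: [0.5949, 0.2718, 0.0616]
tcp_rot: [179.4, 0.9, 98.2]
wrist_force: [-9.0, -3.7, 23.1]
opening: -0.0004
time: 10.73
ee_pos: [0.5949, 0.2718, 0.062]
tcp_rot: [179.4, 0.9, 98.2]
wrist_force: [-3.1, -2.3, 6.6]
opening: 0.0003
```

White is at its hard stop. I'll lift and move to blue.

```bash
python3 -m pendant '[[[0,0,-1.5,0,0,0,0],[0,0,-2.5,0,0,0,0],[0,0,-1,0,0,0,0]]]' >/dev/null
python3 -m pendant '[[[2,-2.5,0,0,0,0,0],[2,-2.5,0,0,0,0,0],[2,-2.5,0,0,0,0,0],[0,0,0,0,0,0,0]]]' >/dev/null
python3 -c "
from h import *
delta(.5237,.3271,.09)"
```

```text
t 11.32 pos [0.5093 0.3216 0.1092] rot [179.5   0.9  98. ] F [-0.6 -1.7  0.1] tool cm [0.37 1.48 1.92]
```

```bash
python3 -m pendant '[[[0.4,1.5,0.2,0,0,0,0],[0,0,0.8,0,0,0,0],[0,0,0,0,0,0,0]]]' >/dev/null
python3 - <<'E'
from h import *
delta(.5237,.3271,.07)
s=snap('side','s4')
cv2.imwrite('pics/crop5.png',cv2.resize(s[190:320,240:350],None,fx=4.5,fy=4.5,interpolation=2)[:,:,::-1])
print(proj('side',bot.get_obs()['ee_pos']),proj('side',(.5237,.3271,.07)))
E
```

```text
t 11.57 pos [0.5221 0.3291 0.0981] rot [179.5   0.9  98.2] F [-0.9 -1.  -0.6] tool cm [-0.18  0.1   2.81]
[300.60716004 273.19678305] [300.93770593 281.54950851]
```

View pics/crop5.png

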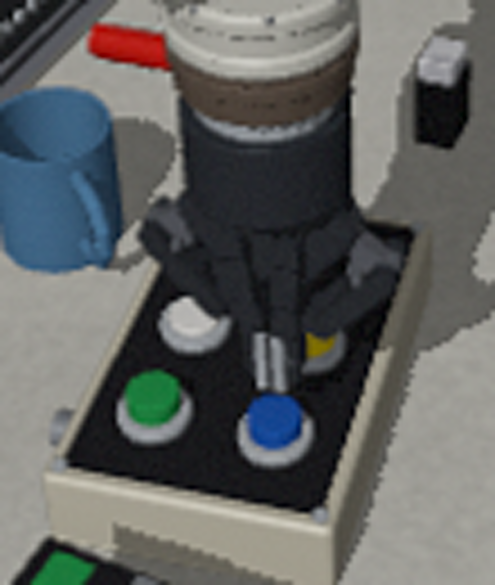

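White is visibly in and the tip lines up over blue (face at about (301,281)). I'll press blue.

```bash
python3 -m pendant '[[[-0.2,0,1.0,0,0,0,0],[0,-0.1,1.0,0,0,0,0],[0,-0.1,0.5,0,0,0,0]]]'
python3 -c "
from h import *
delta(.5237,.3271,.062)"
```

```text
time: 11.87
ee_pos: [0.5214, 0.3255, 0.0721]
tcp_rot: [179.4, 0.9, 98.1]
wrist_force: [0.3, 0.4, -0.4]
opening: 0.0001
t 11.87 pos [0.5214 0.3255 0.0721] rot [179.4   0.9  98.1] F [ 0.3  0.4 -0.4] tool cm [0.14 0.24 1.01]
```

```bash
python3 -m pendant '[[[0.1,0.2,0.4,0,0,0,0],[0,0,0.4,0,0,0,0],[0,0,0.3,0,0,0,0]]]'
python3 -m pendant '[[[0,0,0.2,0,0,0,0]]]'
```

```text
time: 12.12
ee_pos: [0.5231, 0.3261, 0.0614]
tcp_rot: [179.4, 0.8, 98.1]
wrist_force: [-14.3, -6.0, 39.3]
opening: -0.0002
time: 12.2
ee_pos: [0.523, 0.3261, 0.0618]
tcp_rot: [179.3, 0.8, 98.1]
wrist_force: [-9.5, -4.2, 17.8]
opening: -0.0001
```

Blue is at its stop. Next is green (0.5871, 0.3359).

```bash
python3 -m pendant '[[[0,0,-1.5,0,0,0,0],[0,0,-2.5,0,0,0,0]]]' >/dev/null
python3 -m pendant '[[[0,2,0,0,0,0,0],[0,2.5,0,0,0,0,0],[0,1.5,0,0,0,0,0],[0,0,0,0,0,0,0]]]' >/dev/null
python3 -c "
from h import *
delta(.5871,.3359,.09)"
```

```text
t 12.7 pos [0.5837 0.3351 0.1057] rot [179.1   0.7  98.1] F [ 0.5  0.7 -1.4] tool cm [0.05 0.32 1.57]
```

```bash
python3 -m pendant '[[[0,0.2,1.0,0,0,0,0],[0,0,1.0,0,0,0,0],[0,0,0.5,0,0,0,0]]]'
python3 -c "
from h import *
delta(.5871,.3359,.062)"
```

```text
time: 12.95
ee_pos: [0.5861, 0.335, 0.0787]
tcp_rot: [179.1, 0.7, 98.1]
wrist_force: [-1.3, -0.4, 0.2]
opening: -0.0002
t 12.95 pos [0.5861 0.335  0.0787] rot [179.1   0.7  98.1] F [-1.3 -0.4  0.2] tool cm [0.09 0.09 1.67]
```

```bash
python3 -m pendant '[[[0.1,0,0.5,0,0,0,0],[0,0,0.5,0,0,0,0],[0,0,0.4,0,0,0,0]]]'
python3 -m pendant '[[[0,0,0.3,0,0,0,0]]]'
python3 -m pendant '[[[0,0,0.2,0,0,0,0]]]'
```

```text
time: 13.2
ee_pos: [0.5844, 0.3356, 0.0619]
tcp_rot: [179.2, 0.8, 98.1]
wrist_force: [0.9, -1.3, 13.0]
opening: -0.0003
time: 13.28
ee_pos: [0.5846, 0.3357, 0.0614]
tcp_rot: [179.0, 0.7, 98.1]
wrist_force: [-8.9, -6.1, 36.7]
opening: 0.0002
time: 13.37
ee_pos: [0.5846, 0.3357, 0.0619]
tcp_rot: [178.9, 0.7, 98.1]
wrist_force: [-4.5, -3.3, 10.6]
opening: 0.0
```

Green is at its stop. I'll retract, back off toward the robot and check everything.

```bash
python3 -m pendant '[[[0,0,-1.5,0,0,0,0],[0,0,-3,0,0,0,0],[0,0,-4,0,0,0,0],[0,0,-4,0,0,0,0],[0,0,-3,0,0,0,0]]]' >/dev/null
python3 -m pendant '[[[0,-4,0,0,0,0,0],[0,-4,0,0,0,0,0],[0,-4,0,0,0,0,0],[0,-4,0,0,0,0,0],[0,-3,0,0,0,0,0]]]'
python3 -m pendant '[[[0,0,0,0,0,0,0],[0,0,0,0,0,0,0],[0,0,0,0,0,0,0]]]'
python3 - <<'E'
from h import *
s=snap('side','s5');t=snap('top','t5')
a=cv2.resize(s[120:320,230:420],None,fx=2.9,fy=2.9,interpolation=2)
b=cv2.resize(s[230:318,250:340],(240,240),interpolation=2);c=cv2.resize(s[140:190,325:395],(240,170),interpolation=2)
o=np.zeros((580,800,3),np.uint8);o[:a.shape[0],:551]=a;o[:240,555:795]=b;o[245:415,555:795]=c
cv2.imwrite('pics/crop6.png',o[:,:,::-1])
for n in('psu','relay','mug','module','tape','driver','tray','bottle'):
    r=[]
    for m in bot.mark_of('side',n)[:1]:r.append(np.round(m['uv'],1))
    print(n,r)
E
```

```text
time: 14.2
ee_pos: [0.393, 0.3121, 0.2163]
tcp_rot: [178.9, 0.6, 98.0]
wrist_force: [-1.0, 0.6, 0.5]
opening: -0.0001
time: 14.45
ee_pos: [0.3871, 0.3113, 0.2176]
tcp_rot: [178.8, 0.5, 98.2]
wrist_force: [0.6, 0.9, 0.1]
opening: -0.0001
psu [array([366.9, 170. ])]
relay [array([337.7, 221.8])]
mug [array([251.7, 241.7])]
module [array([271.1, 346.7])]
tape [array([383.6, 228.3])]
driver [array([289.3, 207.2])]
tray [array([314.4, 170.4])]
bottle [array([404.7, 153.7])]
```

View pics/crop6.png

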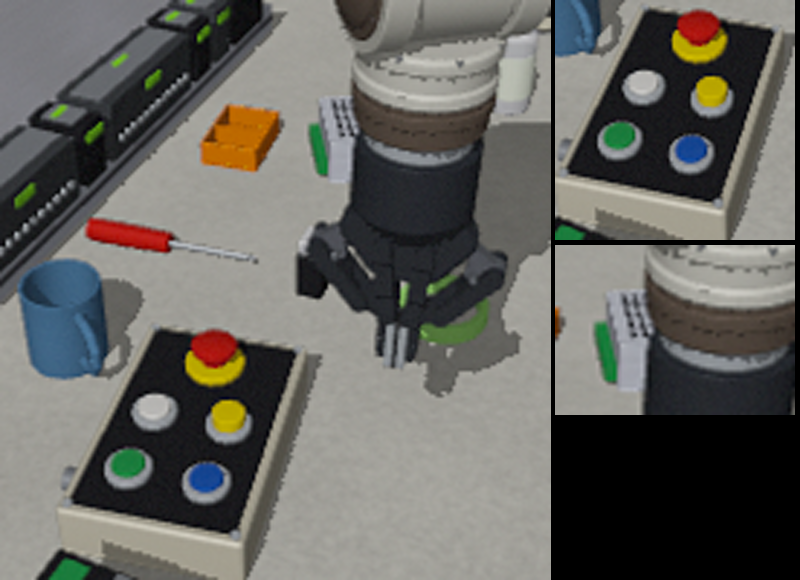

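White, green and blue are in, yellow and stop are out, and the loose things are where they were. Nothing has touched the rocker since it was seen switched on. Handing in.

```bash
python3 -c "
from workcell import bot
bot.job_done();print('handed in')"
```

```text
the job is handed in; nothing more can be done
handed in
```

I switched the rocker on, then pushed white, blue and green fully in, in that order, and handed the job in at about 14.6 s. The hand-in reports no verdict.

**Presses:** each one ended at its hard stop. The rocker stopped at z ≈ 70 mm with a force peak of about 57 N (limit 120 N). The buttons stopped at z ≈ 62 mm with about 25 to 42 N.

**Last checks:**
- The final side picture shows white, blue and green in, and yellow and stop out.
- The picture after the rocker press shows the rocker on and the power supply unmoved.
- The relay, mug, module and bottle marks are within about 2 px of the start. The tape, driver and tray had no starting mark; I judged them by eye, and the arm never came down near them.

**What disagreed or went wrong:**
- In the final view the arm hid most of the power supply, so the rocker was not seen again. The power supply's mark there was about 6 px off its starting one, which I put down to that.
- The first turn ran joint 6 to its limit and swung the tool sideways about 23 cm, at 23 cm height. It touched nothing, as far as the wrist force shows.

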